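# Seat the blank in the drilling fixture and snap its toggle clamp shut

## Task

Get the bar in the drilling fixture ready for drilling: with the fingertips, push it along its channel until it is fully home against the end stop, then push the toggle clamp's handle over its dead point, away from the bar and down, until it snaps into lock and the pad holds the bar. Only push: do not pick anything up, and leave the other things on the bench where they are.

Things in the scene. Friction and masses are not known exactly. Their poses are not given: they have to be found in the camera images.
- fixture: drilling fixture fixed to the bench: dark steel plate 180 (x) x 280 (y) x 15 mm. Origin: centre of its underside, at bench height; x points away from the robot, y along the channel towards the end stop, z up. Place and yaw (within 0.35 rad) vary. The clamp's steel bracket stands on it at x = 5 to 65, y = 33 to 77 mm, up to z = 62 mm
- channel (a point): middle of the channel's floor, fixture (-45, 0, 15) mm. The channel runs along fixture y between two steel rails 43 mm apart, each 12 mm wide and 6 mm high (tops at z = 21 mm), from y = -100 to +115 mm; open at its -y end, closed by the end stop at its +y end
- stop_face (a point): middle of the end stop's face that the bar's +y end must touch, fixture (-45, 115, 25) mm. The stop is a steel block 67 mm wide, 20 mm thick, its top at z = 34 mm
- blank: the bar to be drilled: aluminium, 40 (x) x 140 (y) x 20 mm, about 0.3 kg, loose in the channel, its y axis along fixture y. Origin: centre of its underside. Starts 20 to 50 mm short of the stop; push on its -y end face. Its upper 14 mm stand above the rails (top at fixture z = 35 mm). Home: +y end touching the stop, origin at fixture (-45, 45, 15) mm
- handle (a joint): angle of the clamp handle (rad) about fixture y. 0 = open: upright, leaning 0.2 rad to fixture -x. Grows as the handle goes over to +x and down, to 1.40 = locked, 1.2 rad from upright. A spring drives it back to 0 before the dead point at 1.05 and on to 1.40 after it. It takes about 8 N at handle_grip, square to the handle, over the first half, then less and less up to the dead point; 5 N there keep it locked
- handle_pivot (a point): the handle's pivot, fixture (40, 55, 55) mm. The handle is a steel rod 12 mm thick with a black rubber grip 20 mm thick, from 52 mm to its round end 128 mm from the pivot
- handle_grip (a point): point on the handle's centre line inside the rubber grip, 105 mm from the pivot: fixture (19, 55, 158) mm when open, (138, 55, 93) mm when locked. Push on the side that faces the channel, above the hold-down arm; the upper side as the handle goes down
- clamp_pad: black rubber pad 16 mm across, 10 mm thick, sprung, under the tip of the clamp's hold-down arm (steel, 14 mm wide, 67 mm from hinge at fixture (22, 55, 50) mm to pad). Origin: centre of its underside. Open, the arm slopes up 1.0 rad over the channel, to 120 mm above the bench; it comes down with the handle. Locked, the pad presses the bar's top with about 4 N at fixture (-45, 55) mm
- chuck_key: bystander, loose, to be left alone: drill-chuck key, a dark T of 70 x 62 x 16 mm, lying on the fixture plate to the right of the clamp (fixture -y). Origin: centre of its underside
- dowel: bystander, loose, to be left alone: steel dowel pin 16 mm across, 30 mm tall, standing on the fixture plate's far left corner. Origin: centre of its underside
- punch: bystander, loose, to be left alone: centre punch, 120 mm long, 12 mm thick, lying on the table to the right of the fixture. Origin: centre of its underside
- spare_bar: bystander, loose, to be left alone: spare bar, the very same shape as the blank (40 x 140 x 20 mm), lying on the table itself to the left of the fixture, not in its channel. Origin: centre of its underside
- oil_bottle: bystander, loose, to be left alone: white oil bottle 52 mm across, 150 mm tall, far left on the table. Origin: centre of its underside
- brush: bystander, loose, to be left alone: brush 200 mm long lying far right on the table. Origin: centre of its underside
- hammer: bystander, loose, to be left alone: hammer 260 mm long lying left on the table. Origin: centre of its underside

How it is judged:
By the outcome, as a careful person would: the job done as asked, in the order asked, and still so for the second after the job is handed in, with the robot touching nothing.
It also fails if it takes over 48 s, if anything falls off the work surface, if the arm or the gripper's body presses on something with over 40 N, if the wrist force passes 120 N, or if a joint passes its speed limit or range.

## Robot

A 6-joint arm with a two-finger parallel gripper is mounted at the origin on the work surface. World frame = base frame: x ahead of the robot, y to its left, z up, the work surface at z = 0. Lengths are in m, angles in rad, forces in N, time in s.
With the tool pointing down it reaches from about 0.3 to 0.875 m from the base axis. Payload 6.4 kg.
Tool frame: the origin (TCP) lies between the finger pads; the fingertips stand 19 mm ahead of it and the grasp point (between the pads) is the TCP (robot.finger_overhang is the distance from the TCP to the fingertips, in m); z points along the fingers, y is the line along which they close (so a half turn about z gives the same grasp; the last joint's range is limited). The gripper opens to 88 mm and grips with 3 to 60 N. Pads are 18 mm wide; open, the fingers measure 123 mm over their backs; the gripper's body (75 mm by 187 mm) begins 45 mm behind the grasp point.
Start: joints at [1.087, 0.181, 1.607, -0, 1.354, -0.206], TCP at [0.158, 0.553, 0.258] pointing down, gripper open.
Joint ranges: [-2.99, 2.99], [-0.89, 2.07], [0.3, 2.58], [-1.14, 4.28], [0, 2.63], [-3.12, 3.12]. Speed limits (rad/s): [2.57, 2.57, 3.01, 3.14, 3.14, 3.14].

## Interface

Orientations are given as a unit quaternion [x, y, z, w].
In Python, from rig import robot gives the robot as it stands.
- The arm moves only by the tool drive_tool, never from a script. Its argument "moves" is a list that holds one entry, the list of rows, each a list of 7 numbers: the shift along the world's x, y, z in m, then the turn, a rotation vector about the world's x, y, z in degrees, then the closure, from 0 (fully open) to 1 (shut). A call has 1 to 12 rows; each row is the pose to reach, as a shift and turn from the pose commanded when the call began; what a row does not reach only later rows make up. A row lasts 1/8 s, in which the tool goes at most 62.5 mm and 10.7 degrees, less where a joint would pass 70% of its speed; a pose out of reach is approached as far as the arm can. A call with a gripper value outside its range is refused whole. The fingers move at their own pace and stop on an object; the grip force is fixed at half the most. Time passes only in rows, so rows that repeat a pose let the fingers close. It gives the time, the measured TCP pose, the force, the opening and the grip force at its end, in the units of the state.
- robot.sense(): the state, without advancing time (a new reading comes with each control period).
- robot.snapshot(name): name is "scene" or "top" or "wrist"; returns the picture (480x640x3 uint8, blue, green, red); there is no depth.
- robot.get_calibration(name): a dict with "camera_matrix" (3x3 intrinsics, pixels), "pose" (4x4, takes a point from camera to world coordinates). Camera axes: x right, y down, z forward; pixel columns grow to the right and rows downward; lengths in m; the calibration is good to about 2 mm. A picture is of the moment at which its call begins: read the wrist's pose just before it. get_calibration takes no time and is no camera call; for the wrist camera it gives the pose at the moment of the call.
- robot.close_job(): hands the job in; it is judged then, once.
The state is a dict: "clock": time; "qpos": joint angles; "joint_vel": joint speeds; "effort": joint torques, N m; "position": TCP position; "tcp_rot": TCP orientation; "wrist_force": force on the tool from outside, world axes, zero at the start; "torque": the same for the moment, N m; "gripper_width": opening from 0.0 (shut) to 1.0 (fully open); "gripper_force": force on a finger pad.
Only numpy, scipy, OpenCV 4.12 (cv2) and the standard library are available. Lean on these libraries where they do the work, as an engineer would, in place of code of your own. Each camera call takes 0.05 s, during which the arm holds its last target. There are 200 camera calls.

## Working session

There is one attempt and no reset: what is moved stays moved. The work goes in short steps, Python scripts to look and compute and a tool call to move; the robot and the scene stay as the last step left them, time stands still between calls to the robot, and variables do not carry over. Pictures are saved under pics/ and viewed, at most 10 in all, crops included, and the job is handed in when it is done.

Besides the shell and the picture viewer there is one more tool, called after "Call:" by a JSON object that holds its "op" and its "data", one argument or row to a line. drive_tool: Moves the arm, as the interface text tells. Its arguments: {"type":"object","properties":{"moves":{"type":"array"}},"required":["moves"]}

```bash
mkdir -p pics; python3 - <<'E'
from rig import robot
import cv2,numpy as np
for n in("top","scene"):
    cv2.imwrite(f"pics/{n}1.png",robot.snapshot(n)); c=robot.get_calibration(n); print(n,np.round(c["camera_matrix"],1).tolist(),np.round(c["pose"],3).tolist())
s=robot.sense();print(s["clock"],s["position"],s["tcp_rot"],robot.finger_overhang)
E
```

```text
top [[540.0, 0.0, 313.1], [0.0, 540.0, 244.1], [0.0, 0.0, 1.0]] [[-0.014, -0.976, 0.216, 0.247], [-1.0, 0.013, -0.005, 0.024], [0.002, -0.216, -0.976, 1.333], [0.0, 0.0, 0.0, 1.0]]
scene [[469.8, 0.0, 322.5], [0.0, 469.8, 243.5], [0.0, 0.0, 1.0]] [[0.021, 0.824, -0.565, 1.111], [1.0, -0.023, 0.004, 0.027], [-0.01, -0.565, -0.825, 0.99], [0.0, 0.0, 0.0, 1.0]]
0.1 [0.15745258 0.55253757 0.25691033] [ 1.38456072e-01  9.90368246e-01 -7.63792141e-04 -2.63869636e-04] 0.019
```

View pics/top1.png

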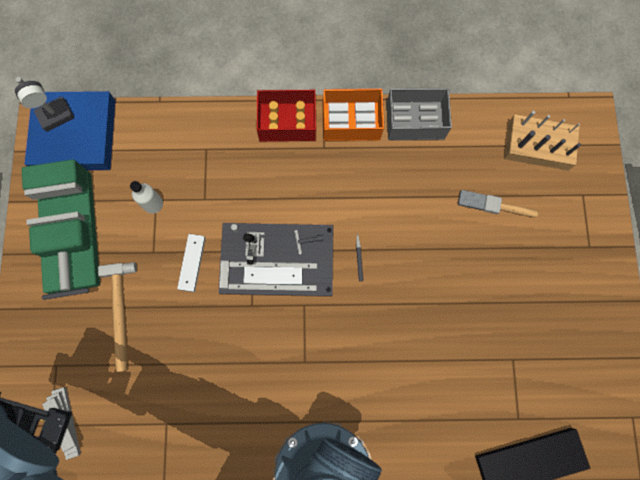

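View pics/scene1.png

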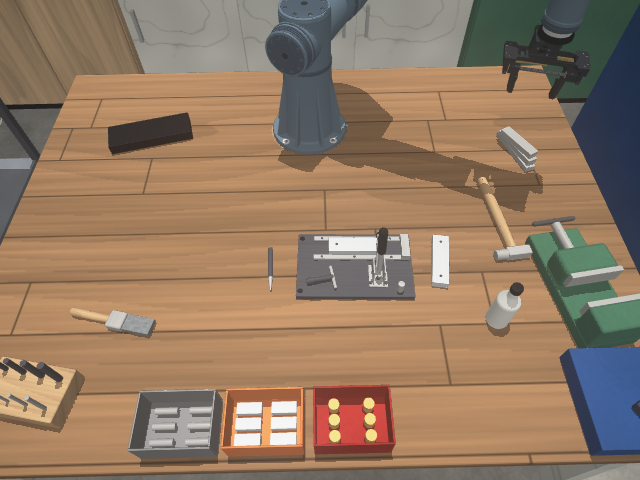

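Top: the fixture plate spans about (222,224)–(333,295), the bar is near (272,275) and the stop near (225,275). Next I'll enlarge both views.

```bash
python3 - <<'E'
import cv2
a=cv2.imread("pics/top1.png")[215:305,212:345]; b=cv2.imread("pics/scene1.png")[222:306,288:421]
cv2.imwrite("pics/topc.png",cv2.resize(a,None,fx=6,fy=6,interpolation=cv2.INTER_CUBIC))
cv2.imwrite("pics/scenec.png",cv2.resize(b,None,fx=6,fy=6,interpolation=cv2.INTER_CUBIC))
E
```

```text
(no output)
```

View pics/topc.png

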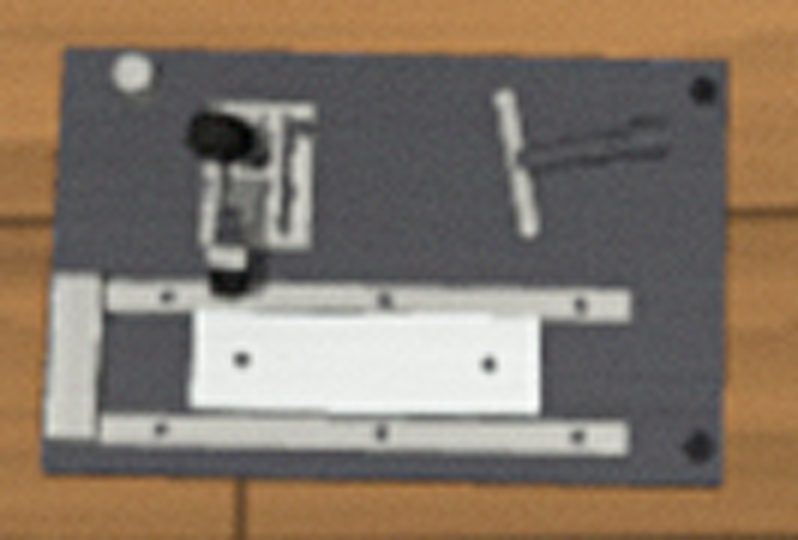

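View pics/scenec.png

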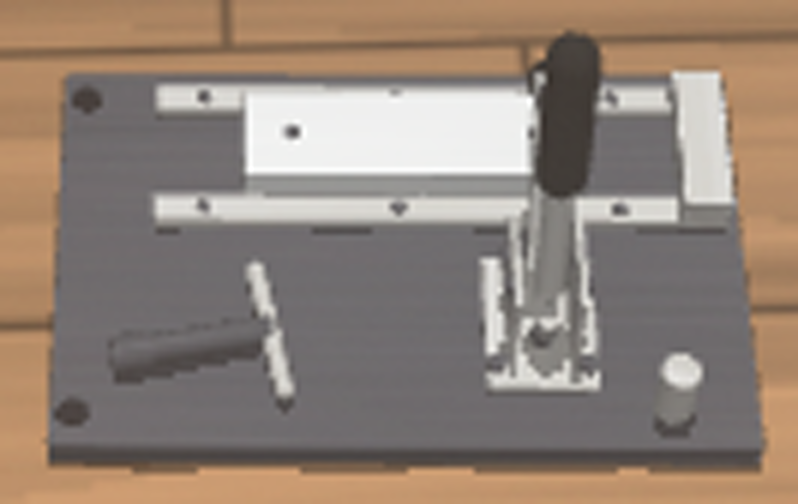

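Top crop: the plate, rail ends, stop corners and bar corners are clear, with the bar's -y end at about (541,318)–(540,413) and its +y end at about (193,311). The scene crop shows the same features, with the bar's -y end at (246,92)–(246,175). I'll fit the fixture pose to both views.

```bash
cat > fit.py <<'E'
import numpy as np
from scipy.optimize import least_squares
from rig import robot
# crop px -> fixture point (mm); bar points carry y relative to bar origin
T=[((66,48),(90,140,15)),((728,60),(90,-140,15)),((721,486),(-90,-140,15)),((42,472),(-90,140,15)),
((631,290),(-11.5,-100,21)),((630,322),(-23.5,-100,21)),((629,424),(-66.5,-100,21)),((627,456),(-78.5,-100,21)),
((103,273),(-11.5,115,34)),((56,272),(-11.5,135,34)),((45,438),(-78.5,135,34)),((98,440),(-78.5,115,34))]
S=[((67,73),(-90,-140,15)),((50,447),(90,-140,15)),((762,452),(90,140,15)),((155,84),(-78.5,-100,21)),((155,112),(-66.5,-100,21)),
((153,195),(-23.5,-100,21)),((153,220),(-11.5,-100,21)),((672,72),(-78.5,115,34)),((720,72),(-78.5,135,34)),((735,205),(-11.5,135,34)),((682,205),(-11.5,115,34))]
TB=[((541,318),(-25,-70,35)),((540,413),(-65,-70,35)),((193,311),(-25,70,35)),((190,408),(-65,70,35))]
SB=[((246,92),(-65,-70,35)),((246,175),(-25,-70,35))]
def fx(p,q):
    x,y,a=p[:3];c,s=np.cos(a),np.sin(a);q=np.asarray(q,float)/1000
    return np.stack([x+c*q[:,0]-s*q[:,1],y+s*q[:,0]+c*q[:,1],q[:,2]],1)
def res(p):
    r=[]
    for n,o,A,B in(("top",(212,215),T,TB),("scene",(288,222),S,SB)):
        c=robot.get_calibration(n);M=np.linalg.inv(c["pose"]);K=c["camera_matrix"]
        px=(np.array([a for a,_ in A+B])+.5)/6-.5+o
        Q=[b for _,b in A]+[(b[0],b[1]+p[3]*1000,b[2]) for _,b in B]
        w=fx(p,Q)@M[:3,:3].T+M[:3,3]; uv=w@np.array(K).T
        r.append((uv[:,:2]/uv[:,2:]-px))
    return np.concatenate(r)
if __name__=="__main__":
    f=least_squares(lambda p:res(p).ravel(),[.47,.1,0,0],x_scale=.01,loss="soft_l1",f_scale=.5)
    print(f.x);np.save("p.npy",f.x);print(np.round(res(f.x),1).tolist())
E
python3 fit.py
```

```text
[ 0.50374395  0.10770845 -0.03361173  0.00732073]
[[0.1, -0.5], [0.7, -0.4], [1.1, -0.2], [-0.0, -0.1], [0.3, 0.2], [0.4, -0.4], [0.3, -0.0], [0.5, -0.5], [0.5, 0.3], [0.2, 0.3], [0.5, -0.1], [-0.1, -0.3], [-0.0, -0.4], [-0.2, 0.1], [0.6, -0.3], [0.3, -0.3], [-0.1, -0.4], [-0.4, -0.2], [1.0, -0.3], [0.7, 0.1], [0.6, -0.6], [0.5, -0.2], [0.4, -0.2], [0.4, -0.5], [0.4, -0.5], [0.4, -0.2], [0.9, -0.2], [0.3, 0.0], [0.2, -0.4]]
```

```bash
python3 - <<'E'
from fit import *
p=np.load("p.npy")
s=robot.sense();t=s["position"];print(t,s["clock"])
for n,q in(("pre",(-45,-92,44)),("contact",(-45,-71.7,44)),("home",(-45,-34,44))):print(n,fx(p,[q])[0],fx(p,[q])[0]-t)
for h in np.arange(-.2,1.31,.1):
    r=100;c=np.array([40+r*np.sin(h)-10*np.cos(h)-17.5,55,55+r*np.cos(h)+10*np.sin(h)+19]);print(round(h+.2,1),np.round(fx(p,[c])[0],3))
E
```

```text
[0.15745258 0.55253757 0.25691033] 0.1
pre [0.45567767 0.01727266 0.044     ] [ 0.29822509 -0.53526492 -0.21291033]
contact [0.45635986 0.03756119 0.044     ] [ 0.29890728 -0.51497638 -0.21291033]
home [0.45762678 0.0752399  0.044     ] [ 0.3001742  -0.47729768 -0.21291033]
0.0 [0.498 0.163 0.17 ]
0.1 [0.508 0.163 0.173]
0.2 [0.518 0.162 0.174]
0.3 [0.528 0.162 0.174]
0.4 [0.538 0.162 0.174]
0.5 [0.548 0.161 0.172]
0.6 [0.558 0.161 0.17 ]
0.7 [0.567 0.161 0.167]
0.8 [0.576 0.16  0.162]
0.9 [0.585 0.16  0.157]
1.0 [0.593 0.16  0.151]
1.1 [0.6   0.159 0.144]
1.2 [0.607 0.159 0.136]
1.3 [0.613 0.159 0.128]
1.4 [0.618 0.159 0.12 ]
1.5 [0.622 0.159 0.11 ]
```

Call:
{"op": "drive_tool", "data": {
  "moves": [
    [[0.03,-0.05,0,0,0,-8,1],[0.06,-0.1,0,0,0,-16,1],[0.09,-0.15,0,0,0,-24,1],[0.12,-0.2,0,0,0,-32,1],[0.15,-0.25,0,0,0,-40,1],[0.18,-0.3,0,0,0,-48,1],[0.21,-0.35,0,0,0,-56,1],[0.24,-0.4,0,0,0,-64,1],[0.27,-0.45,0,0,0,-72,1],[0.298,-0.5,0,0,0,-76,1],[0.298,-0.545,0,0,0,-76,1],[0.298,-0.545,0,0,0,-76,1]]
  ]
}}

```text
clock: 1.6
position: [0.4557, 0.0055, 0.2573]
tcp_rot: [0.72, 0.693, -0.0, -0.0]
wrist_force: [-0.6, 0.8, -0.6]
gripper_width: 0.006
gripper_force: 0.0
```

Call:
{"op": "drive_tool", "data": {
  "moves": [
    [[0,0,-0.05,0,0,0,1],[0,0,-0.1,0,0,0,1],[0,0,-0.15,0,0,0,1],[0,0,-0.18,0,0,0,1],[0,0,-0.2,0,0,0,1],[0,0,-0.213,0,0,0,1],[0,0,-0.213,0,0,0,1],[0,0,-0.213,0,0,0,1]]
  ]
}}

```text
clock: 2.6
position: [0.4563, 0.0081, 0.0455]
tcp_rot: [0.719, 0.695, 0.0, 0.001]
wrist_force: [-0.4, -0.0, -0.4]
gripper_width: 0.004
gripper_force: 0.0
```

```bash
python3 - <<'E'
from rig import robot
import cv2
a=robot.snapshot("scene")[200:310,240:430]
cv2.imwrite("pics/s2.png",cv2.resize(a,None,fx=4,fy=4,interpolation=cv2.INTER_CUBIC))
E
```

```text
(no output)
```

View pics/s2.png

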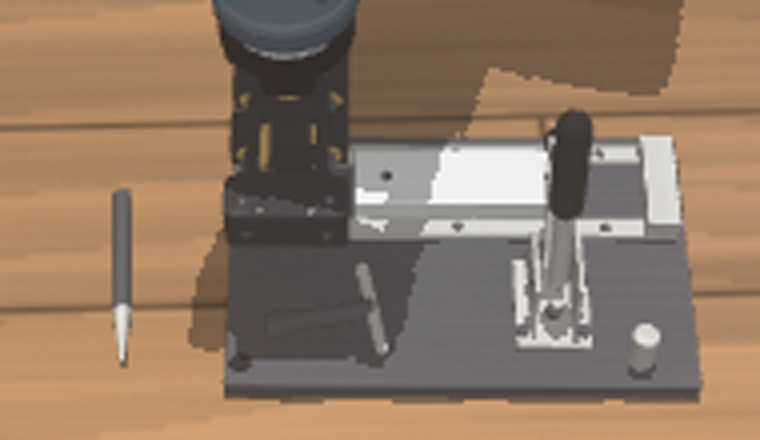

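The gripper is down behind the bar's -y end (about (350,180) in the crop). It's clear of the clamp, and the key at (370,310) is untouched. Pushing now.

Call:
{"op": "drive_tool", "data": {
  "moves": [
    [[0,0.01,-0.002,0,0,0,1],[0,0.02,-0.002,0,0,0,1],[0.001,0.026,-0.002,0,0,0,1],[0.001,0.032,-0.002,0,0,0,1],[0.001,0.038,-0.002,0,0,0,1],[0.001,0.044,-0.002,0,0,0,1],[0.002,0.05,-0.002,0,0,0,1],[0.002,0.055,-0.002,0,0,0,1],[0.002,0.059,-0.002,0,0,0,1],[0.002,0.059,-0.002,0,0,0,1]]
  ]
}}

```text
clock: 3.9
position: [0.4575, 0.0675, 0.0426]
tcp_rot: [0.719, 0.695, 0.0, -0.0]
wrist_force: [-0.4, -0.7, -0.6]
gripper_width: 0.007
gripper_force: 0.0
```

Call:
{"op": "drive_tool", "data": {
  "moves": [
    [[0,0.002,0,0,0,0,1],[0,0.004,0,0,0,0,1],[0,0.006,0,0,0,0,1],[0,0.007,0,0,0,0,1],[0,0.008,0,0,0,0,1],[0,0.008,0,0,0,0,1]]
  ]
}}

```text
clock: 4.65
position: [0.4577, 0.0737, 0.0426]
tcp_rot: [0.719, 0.695, -0.001, 0.001]
wrist_force: [-0.4, -11.0, -1.8]
gripper_width: 0.004
gripper_force: 5.0
```

Call:
{"op": "drive_tool", "data": {
  "moves": [
    [[0,0.001,0,0,0,0,1],[0,0.002,0,0,0,0,1],[0,0.002,0,0,0,0,1]]
  ]
}}

```text
clock: 5.03
position: [0.4578, 0.0739, 0.0427]
tcp_rot: [0.718, 0.696, -0.002, 0.002]
wrist_force: [-1.9, -21.3, -1.8]
gripper_width: 0.007
gripper_force: 10.3
```

The bar hit the stop: force rose from 1 to 21 N with no further travel, at the predicted position. Backing off, rising, and going to the handle.

Call:
{"op": "drive_tool", "data": {
  "moves": [
    [[0,-0.02,0,0,0,0,1],[0,-0.022,0.04,0,0,0,1],[0,-0.022,0.1,0,0,0,1],[0,-0.022,0.16,0,0,0,1],[0,-0.022,0.22,0,0,0,1],[0,-0.022,0.22,0,0,0,1],[0.005,0.03,0.22,0,0,0,1],[0.01,0.086,0.22,0,0,0,1],[0.01,0.086,0.2,0,0,0,1],[0.01,0.086,0.16,0,0,0,1],[0.01,0.086,0.132,0,0,0,1],[0.01,0.086,0.132,0,0,0,1]]
  ]
}}

```text
clock: 6.52
position: [0.465, 0.163, 0.1714]
tcp_rot: [0.719, 0.695, -0.003, -0.002]
wrist_force: [-1.1, -0.1, -0.0]
gripper_width: 0.003
gripper_force: 0.0
```

```bash
python3 - <<'E'
from rig import robot
import cv2,numpy as np
a=robot.snapshot("scene")[170:310,260:450]
b=robot.snapshot("top")[200:305,205:345]
cv2.imwrite("pics/s3.png",np.hstack([cv2.resize(a,(400,295),interpolation=cv2.INTER_CUBIC),cv2.resize(b,(393,295),interpolation=cv2.INTER_CUBIC)]))
print(robot.sense()["position"],robot.sense()["wrist_force"])
E
```

```text
[0.46750732 0.16305985 0.17463358] [-0.66795828  0.67602056  0.92279802]
```

View pics/s3.png

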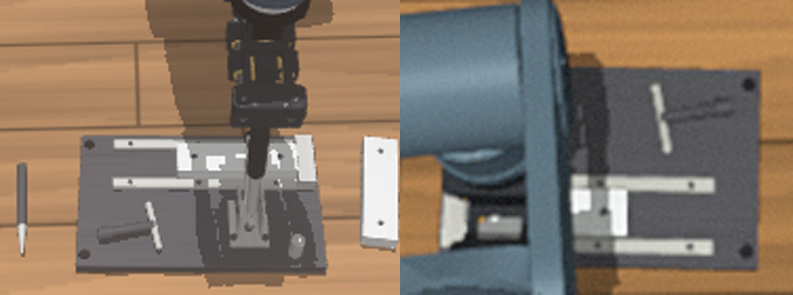

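The left half shows the bar against the stop, under the raised arm, with the fingers on the channel side of the handle near (258,130). Bystanders are in place. Pushing the handle along its arc.

Call:
{"op": "drive_tool", "data": {
  "moves": [
    [[0.015,0,0,0,0,0,1],[0.025,0,-0.001,0,0,0,1],[0.032,-0.001,-0.002,0,0,0,1],[0.04,-0.001,-0.001,0,0,0,1],[0.05,-0.002,0,0,0,0,1],[0.06,-0.002,0,0,0,0,1],[0.06,-0.002,0,0,0,0,1]]
  ]
}}

```text
clock: 7.5
position: [0.5276, 0.1612, 0.175]
tcp_rot: [0.719, 0.695, -0.001, -0.001]
wrist_force: [-6.1, 0.9, 6.3]
gripper_width: 0.001
gripper_force: 3.7
```

Call:
{"op": "drive_tool", "data": {
  "moves": [
    [[0.01,0,0,0,0,0,1],[0.02,-0.001,-0.002,0,0,0,1],[0.03,-0.001,-0.004,0,0,0,1],[0.039,-0.001,-0.008,0,0,0,1],[0.048,-0.001,-0.012,0,0,0,1],[0.057,-0.002,-0.018,0,0,0,1],[0.065,-0.002,-0.024,0,0,0,1],[0.072,-0.002,-0.031,0,0,0,1],[0.079,-0.002,-0.039,0,0,0,1],[0.085,-0.002,-0.047,0,0,0,1],[0.09,-0.002,-0.055,0,0,0,1],[0.091,-0.002,-0.057,0,0,0,1]]
  ]
}}

```text
clock: 9.0
position: [0.6185, 0.1589, 0.1168]
tcp_rot: [0.719, 0.695, -0.001, -0.0]
wrist_force: [-2.3, -0.3, 3.3]
gripper_width: 0.004
gripper_force: 1.6
```

Light contact against the lock. One small push to confirm the end of travel, then retreat up.

Call:
{"op": "drive_tool", "data": {
  "moves": [
    [[0.001,0,-0.003,0,0,0,1],[0.001,0,-0.003,0,0,0,1],[-0.01,0,0.04,0,0,0,1],[-0.02,0,0.1,0,0,0,1],[-0.05,-0.02,0.16,0,0,0,1],[-0.1,-0.07,0.17,0,0,0,1],[-0.14,-0.12,0.17,0,0,0,1],[-0.18,-0.17,0.17,0,0,0,1],[-0.22,-0.22,0.17,0,0,0,1],[-0.24,-0.27,0.17,0,0,0,1],[-0.24,-0.3,0.17,0,0,0,1],[-0.24,-0.3,0.17,0,0,0,1]]
  ]
}}

```text
clock: 10.5
position: [0.3782, -0.1431, 0.2882]
tcp_rot: [0.72, 0.694, -0.0, 0.001]
wrist_force: [-0.7, -0.3, -0.5]
gripper_width: 0.004
gripper_force: 0.0
```

```bash
python3 - <<'E'
from rig import robot
import cv2,numpy as np
a=robot.snapshot("scene")[200:310,260:450]
b=robot.snapshot("top")[200:305,175:345]
cv2.imwrite("pics/s4.png",np.hstack([cv2.resize(a,(400,232),interpolation=cv2.INTER_CUBIC),cv2.resize(b,(400,232),interpolation=cv2.INTER_CUBIC)]))
E
```

```text
(no output)
```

View pics/s4.png

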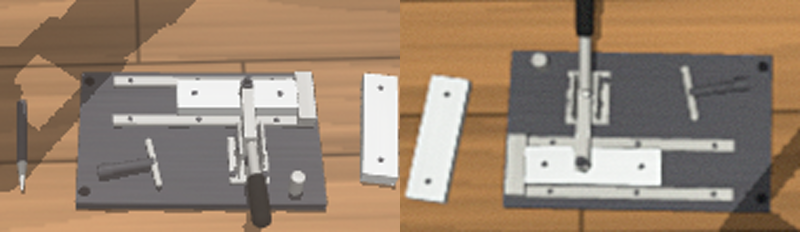

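Locked: the handle is over to +x with the pad on the bar at about (583,163). The bar's end touches the stop at about (525,165), and its -y end is 72 px from the rail end, which is about 75 mm as it should be. Bystanders haven't moved, and the robot is clear.

```bash
python3 -c "
from rig import robot
print(robot.close_job())"
```

```text
the job is handed in; nothing more can be done
None
```

The bar is home against the end stop, the clamp is locked with its pad on the bar, the other things on the bench look undisturbed, and the job was handed in at about 10.6 s; no verdict came back.

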